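# Try two sleeves on the bore gauge and store the one that fits

### The job

Try both machined sleeves on the bore gauge first: slide each along its rails onto the pin ahead of it until it will go no further, and leave it there. Then take the sleeve that went fully home off its pin, lay it down (do not drop it) on its side in the open drawer and slide the drawer fully shut. Leave the tight sleeve lying on its rails against the nose of its pin, and leave everything else on the bench as it stands.

Things in the scene. Friction and masses are not known exactly. Their poses are not given: they have to be found in the camera images.
- gauge: fixed bore gauge: green base plate 220 x 170 x 12, at its far end a block 30 thick, 62 high; two parallel lanes, each two level round rails (diameter 8, 26 apart, tops 29 above the bench) leading to a pin that stands out of the block towards the robot. Origin on the bench; x runs along the lanes to the block. Rails span x -90 to 90; block face x = 90; lanes at y = +45, -45
- pin_left (a point): centre of the nose of the left (+y) pin: brass, level, diameter 24, 40 long, blunt, its axis 45 above the bench; axes as the gauge's. A sleeve's middle reads x = -30 here when its end touches the nose, x = +10 when it is fully home against the block
- pin_right (a point): the same for the right (-y) pin
- sleeve_a: steel sleeve, outside diameter 40, length 60, about 0.34 kg, lying level on one lane of the gauge; origin at its middle on the axis (45 above the bench), x along the axis. The two look alike from outside; one has a bore wide enough for its pin (about 26.5), the other too small (about 21); which is which is not given
- sleeve_b: steel sleeve, outside diameter 40, length 60, about 0.34 kg, lying level on one lane of the gauge; origin at its middle on the axis (45 above the bench), x along the axis. The two look alike from outside; one has a bore wide enough for its pin (about 26.5), the other too small (about 21); which is which is not given
- cab_drawer0 (a joint): how far the drawer of the low white cabinet is open, in m: 0 = shut, it starts 0.12 to 0.15 open; it slides out towards the robot, along the cabinet's -x
- cab: the fixed bench cabinet, 240 deep (x) x 220 wide (y) x 100 high with one blue-fronted drawer; origin on the bench under its middle, front face (drawer shut) at x = -120
- cab_drawer0_handle (a point): middle of the drawer's steel bar handle, which lies level along the cabinet's y, 110 long, bar diameter 11, 35 in front of the drawer front, 62 above the bench; moves with the drawer; axes as the cabinet's
- drawer_floor (a point): a point on the drawer's inner floor (22 above the bench), midway across and 60 behind the inside of its front; moves with the drawer; axes as the cabinet's. The inside is 177 wide and 195 long, walls 41 high; the drawer front's top is 86 above the bench. The free opening ahead of the cabinet is about as long as the drawer is open
- piston: bystander: light-metal piston, diameter 74, 73 high, standing; origin under its middle
- gudgeon: bystander: small hollow steel pin, diameter 22, 55 high, standing between the gauge and the drawer; origin under its middle
- ring_pack: bystander: small cardboard pack with a red band, 60 x 60 x 22, lying; origin under its middle
Not all that is in view belongs to the job. Leave any turquoise or yellow look-alike of the sleeve_a alone.

How it is judged:
By the outcome, as a careful person would: the job done as asked, in the order asked, and still so for the second after the job is handed in, with the robot touching nothing.
It also fails if it takes over 69 s, if anything falls off the work surface, if the arm or the gripper's body presses on something with over 40 N, if the wrist force passes 120 N, or if a joint passes its speed limit or range.

### The arm

A 7-joint arm with a two-finger parallel gripper is mounted at the origin on the work surface. World frame = base frame: x ahead of the robot, y to its left, z up, the work surface at z = 0. Lengths are in m, angles in rad, forces in N, time in s.
With the tool pointing down it reaches from about 0.425 to 0.875 m from the base axis. Payload 4.7 kg.
Tool frame: the origin (TCP) lies midway between the tips of the shut fingers; the grasp point (between the pads) lies r.tcp_to_grasp behind it (r.tcp_to_grasp is the distance from the TCP to the grasp point, in m); z points along the fingers, y is the line along which they close (so a half turn about z gives the same grasp; the last joint's range is limited). The gripper opens to 85 mm and grips with 20 to 120 N. Pads are 22 mm wide; open, the fingers measure 114 mm over their backs; the gripper's body (76 mm by 85 mm) begins 54 mm behind the grasp point. The pads swing forward as they close: fully open they stand 13 mm farther back than shut.
Start: joints at [1.24, 0.321, -0.07, 1.45, 0.023, 1.371, -0.057], TCP at [0.22, -0.612, 0.231] pointing down, gripper open.
Joint ranges: [-2.86, 2.86], [-0.3, 2.09], [-1.38, 1.24], [0.06, 2.45], [-1.56, 4.7], [0.09, 2.05], [-2.69, 2.69]. Speed limits (rad/s): [2.57, 2.57, 3.14, 3.14, 3.14, 3.14, 3.14].

### API

Orientations are given as a unit quaternion [w, x, y, z].
In Python, from plant import r gives the robot as it stands.
- The arm moves only by the tool servo_tool, never from a script. Its argument "commands" is a list of rows, each an object with "translation": the shift along the tool's x, y, z in m, a list of three; "rot": the turn, a rotation vector about the tool's x, y, z in degrees, a list of three; "jaw": the finger opening in m, from 0 to 0.0854. A call has 1 to 8 rows; each row is the pose to reach, as a shift and turn from the pose commanded when the call began, along the tool's axes at that moment; what a row does not reach only later rows make up. A row lasts 1/12 s, in which the tool goes at most 41.7 mm and 7.16 degrees, less where a joint would pass 70% of its speed; a pose out of reach is approached as far as the arm can. A call with a gripper value outside its range is refused whole. The fingers move at their own pace and stop on an object; the grip force is fixed at half the most. Time passes only in rows, so rows that repeat a pose let the fingers close. It gives the time, the measured TCP pose, the force, the opening and the grip force at its end, in the units of the state.
- r.observe(): the state, without advancing time (a new reading comes with each control period).
- r.get_image(name): name is "side" or "top" or "wrist"; returns a dict with "img" (420x560x3 uint8, red, green, blue), "fx", "fy", "cx", "cy" (pixels), "origin" and "orientation" of the camera in the world. Camera axes: x right, y down, z forward; pixel columns grow to the right and rows downward; lengths in m; the calibration is good to about 2 mm. A picture is of the moment at which its call begins. There is no depth.
- r.hand_in(): hands the job in; it is judged then, once.
The state is a dict: "t": time; "qpos": joint angles; "qvel": joint speeds; "effort": joint torques, N m; "position": TCP position; "orientation": TCP orientation; "ft_force": force on the tool from outside, world axes, zero at the start; "wrist_torque": the same for the moment, N m; "width": opening from 0.0 (shut) to 1.0 (fully open); "grasp_force": force on a finger pad.
Only numpy, scipy, OpenCV 4.12 (cv2) and the standard library are available. Lean on these libraries where they do the work, as an engineer would, in place of code of your own. Each camera call takes 0.05 s, during which the arm holds its last target. There are 200 camera calls.

## Working session

There is one attempt and no reset: what is moved stays moved. The work goes in short steps, Python scripts to look and compute and a tool call to move; the robot and the scene stay as the last step left them, time stands still between calls to the robot, and variables do not carry over. Pictures are saved under pics/ and viewed, at most 10 in all, crops included, and the job is handed in when it is done.

Besides the shell and the picture viewer there is one more tool, called by a JSON object that holds its "api" and its "payload", one argument or row to a line. servo_tool: Moves the arm, as the interface text tells. Its arguments: {"type":"object","properties":{"commands":{"type":"array","items":{"type":"object","properties":{"translation":{"type":"array","items":{"type":"number"}},"rot":{"type":"array","items":{"type":"number"}},"jaw":{"type":"number"}}}}},"required":["commands"]}

```bash
ls; mkdir -p pics; python3 - <<'E'
from plant import r
import cv2,numpy as np
s=r.observe();print({k:np.round(v,4).tolist() for k,v in s.items()},r.tcp_to_grasp)
for n in("top","side"):
    d=r.get_image(n);cv2.imwrite(f"pics/{n}0.png",d["img"][...,::-1]);print(n,d["fx"],d["fy"],d["cx"],d["cy"],d["origin"],d["orientation"])
E
```

```text
pics
{'t': 0.0, 'qpos': [1.2401, 0.3218, -0.0701, 1.4517, 0.0226, 1.3708, -0.0569], 'qvel': [0.0008, -0.0001, 0.0001, 0.0004, 0.0006, 0.0007, 0.0014], 'effort': [0.0009, -49.3577, -0.3819, -31.4333, 0.0129, 0.0113, -0.0], 'position': [0.2195, -0.6112, 0.2302], 'orientation': [-0.001, 0.9852, 0.1716, -0.0002], 'ft_force': [0.2183, 0.5164, 0.5171], 'wrist_torque': [0.0161, -0.0026, 0.039], 'grasp_force': 0.0, 'width': 1.0011} 0.0187
top 412.82664638580417 412.82664638580417 276.61291053939635 207.6695757167462 [0.39791551 0.05708602 1.02293783] [ 0.05726571 -0.70374817  0.70463128 -0.070384  ]
side 486.07341206259133 486.07341206259133 277.22706412634915 201.4549307747436 [ 0.29540156 -0.73246192  0.65964314] [-0.45621372  0.87203589 -0.15640582  0.08342462]
```

View pics/top0.png

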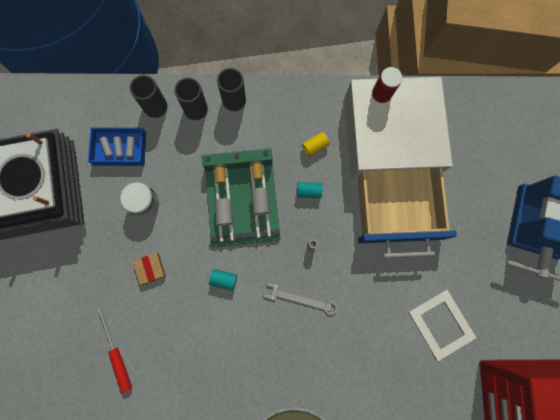

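View pics/side0.png

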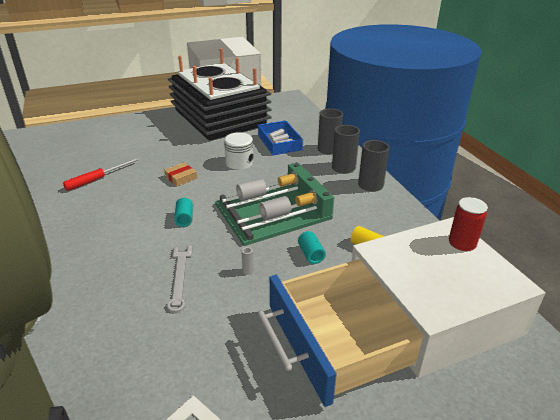

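Candidates: grey sleeves at top (224,209) and (261,200), in side (252,189) and (277,207). Look-alikes are turquoise at top (310,190) and (223,280), and yellow at (316,143). I choose the two grey ones lying on the rails. The drawer front is at top y≈237 and its handle at (410,254). One close crop comes next.

```bash
python3 - <<'E'
import cv2,numpy as np
def crop(n,x0,y0,w,h,k):
    c=cv2.resize(cv2.imread(f"pics/{n}0.png")[y0:y0+h,x0:x0+w],None,fx=k,fy=k,interpolation=cv2.INTER_CUBIC)
    for x in range((x0//20+1)*20,x0+w,20): cv2.line(c,((x-x0)*k,0),((x-x0)*k,6),(0,0,255),1);cv2.putText(c,str(x),((x-x0)*k-10,16),0,.35,(0,0,255),1)
    for y in range((y0//20+1)*20,y0+h,20): cv2.line(c,(0,(y-y0)*k),(6,(y-y0)*k),(0,0,255),1);cv2.putText(c,str(y),(8,(y-y0)*k+4),0,.35,(0,0,255),1)
    return c
a=crop("top",195,140,100,120,5); b=crop("side",210,155,130,100,5)
m=np.zeros((600,800,3),np.uint8); m[:600,:300]=a[:, :300] if 0 else cv2.resize(a,(300,360)).repeat(1,0)[:0] if 0 else 0
a=crop("top",200,145,85,110,5)[:550,:]; m[:a.shape[0],:a.shape[1]]=a
b=crop("side",213,160,125,85,3); m[:b.shape[0],425:425+375]=b
c=crop("top",340,160,120,105,3); m[260:260+315,430:790]=c
cv2.imwrite("pics/m1.png",m)
E
```

```text
(no output)
```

View pics/m1.png

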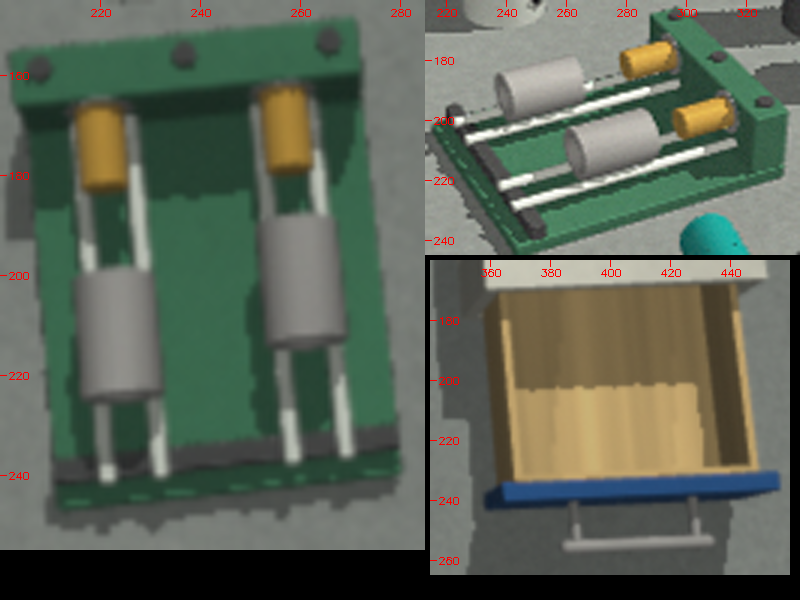

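The crop confirms the two grey sleeves, short of the brass pins: left sleeve at top (224,212), pin nose (221,182); right sleeve (260,200), nose (258,179). Next I triangulate from the two views.

```bash
cat > h.py <<'E'
import numpy as np, cv2
from scipy.spatial.transform import Rotation as R
from scipy.optimize import least_squares
def q(o): return R.from_quat([o[1],o[2],o[3],o[0]])
CAM={"top":(412.8266,276.613,207.670,[0.39791551,0.05708602,1.02293783],[0.05726571,-0.70374817,0.70463128,-0.070384]),
"side":(486.0734,277.227,201.455,[0.29540156,-0.73246192,0.65964314],[-0.45621372,0.87203589,-0.15640582,0.08342462])}
def cam(d): return (d["fx"],d["cx"],d["cy"],d["origin"],d["orientation"])
def proj(c,P):
    f,cx,cy,o,qq=CAM[c] if isinstance(c,str) else c
    p=q(qq).inv().apply(np.atleast_2d(P)-np.array(o)); return np.c_[f*p[:,0]/p[:,2]+cx,f*p[:,1]/p[:,2]+cy]
def ray(c,uv):
    f,cx,cy,o,qq=CAM[c] if isinstance(c,str) else c
    return np.array(o),q(qq).apply([(uv[0]-cx)/f,(uv[1]-cy)/f,1])
def onz(c,uv,z):
    o,d=ray(c,uv); return o+d*(z-o[2])/d[2]
def tri(c1,u1,c2,u2):
    r=least_squares(lambda P:np.r_[proj(c1,P)[0]-u1,proj(c2,P)[0]-u2],[.5,0,.05]); return r.x,np.abs(r.fun).max()
E
python3 - <<'E'
from h import *
for n,t,s in [("noseL",(221,182.2),(280.3,181.7)),("noseR",(257.8,179.2),(299,201)),
 ("slA near end",(224.4,223.5),(239.3,192.7)),("slB near end",(261,212.8),(263.7,211.7)),
 ("blk front top L",(204,166.4),None),("blk front top R",(272,159.4),(323.7,196))]:
    if s: print(n,*map(lambda v:np.round(v,4),tri("top",t,"side",s)))
for n,t,z in [("L",(204,166.4),.062),("R",(272,159.4),.062),("hL",(385.3,255.3),.062),("hR",(434.3,253.3),.062),("slA far",(223.4,198.6),.045),("slA near",(224.2,225),.045),("slB far",(259.4,188),.045),("slB near",(261,214),.045),("noseL",(221,183),.045),("noseR",(257.8,180),.045),("piston",(137,198),.07),("gudg",(312,243),.055),("yellow",(316,143),.02),("turq",(310,190),.02),("frontL",(362,233),.086),("frontR",(453,234),.086),("canbase",(382,98),.1)]:
    print(n,np.round(onz("top",t,z),4))
E
```

```text
noseL [0.6411 0.1735 0.0438] 0.4932
noseR [0.6503 0.0836 0.0441] 1.1415
slA near end [0.5384 0.1636 0.0427] 0.0451
slB near end [0.5659 0.076  0.0415] 0.5
blk front top R [0.6929 0.049  0.0694] 1.2136
L [0.6743 0.2131 0.062 ]
R [0.6922 0.0497 0.062 ]
hL [ 0.4609 -0.2139  0.062 ]
hR [ 0.4654 -0.3292  0.062 ]
slA far [0.5988 0.1669 0.045 ]
slA near [0.5346 0.1637 0.045 ]
slB far [0.6252 0.0803 0.045 ]
slB near [0.5612 0.0761 0.045 ]
noseL [0.6375 0.1735 0.045 ]
noseR [0.6452 0.0842 0.045 ]
piston [0.595  0.3661 0.07  ]
gudg [ 0.4904 -0.0442  0.055 ]
yellow [ 0.7488 -0.0627  0.02  ]
turq [ 0.6261 -0.0453  0.02  ]
frontL [ 0.5103 -0.1561  0.086 ]
frontR [ 0.5078 -0.366   0.086 ]
canbase [ 0.8344 -0.2142  0.1   ]
```

```bash
cat >> h.py <<'E'
def go(pos,yaw,down=True):
    "tool-axis shift and rotvec(deg) to a tool-down pose with tool x at world yaw (deg)"
    from plant import r
    s=r.observe(); T=q(s["orientation"])
    t=R.from_euler("z",yaw,degrees=True)*R.from_euler("x",180,degrees=True)
    print("t",round(s["t"],2),"p",np.round(s["position"],4),"f",np.round(s["ft_force"],1),"| trans",np.round(T.inv().apply(np.array(pos)-s["position"]),4),"rot",np.round((T.inv()*t).as_rotvec(degrees=True),2))
E
python3 - <<'E'
from h import *
go([.46,-.25,.28],5.5); go([.48,.11,.28],5.5)
# gauge fit: x,y,yaw from top/side points
L=[("top",(204,166.4),(90,85,62)),("top",(272,159.4),(90,-85,62)),("top",(201.6,155.4),(120,85,62)),("top",(271.4,148),(120,-85,62)),
("top",(221,182.5),(50,45,45)),("top",(257.8,179.4),(50,-45,45)),("side",(280.3,181.7),(50,45,45)),("side",(299,201),(50,-45,45))]
def f(p,full=0):
    Rz=R.from_euler("z",p[2]); return np.concatenate([proj(c,Rz.apply(np.array(P)/1e3)+[p[0],p[1],0])[0]-u for c,u,P in L])
s=least_squares(f,[.6,.12,.09],loss="soft_l1"); print(s.x,np.degrees(s.x[2]),np.round(s.fun.reshape(-1,2),1).tolist())
E
```

```text
t 0.1 p [ 0.2195 -0.6113  0.2303] f [ 0.   0.7 -0.7] | trans [ 0.3485 -0.2588 -0.0493] rot [-0.1   0.02 14.26]
t 0.1 p [ 0.2195 -0.6113  0.2303] f [ 0.   0.7 -0.7] | trans [ 0.489  -0.5909 -0.0487] rot [-0.1   0.02 14.26]
[0.59385732 0.12256653 0.1077417 ] 6.1731444478988395 [[-1.5, 0.0], [0.8, -0.1], [-0.1, -0.9], [0.1, -0.5], [0.4, 0.0], [0.4, -0.7], [-1.3, 0.0], [-1.7, 0.2]]
```

{"api": "servo_tool", "payload": {
  "commands": [
    {"translation": [0.04,-0.03,-0.02],"rot": [0,0,4],"jaw": 0.06},
    {"translation": [0.08,-0.06,-0.05],"rot": [0,0,8],"jaw": 0.06},
    {"translation": [0.12,-0.09,-0.05],"rot": [0,0,12],"jaw": 0.06},
    {"translation": [0.15,-0.115,-0.05],"rot": [0,0,14],"jaw": 0.06},
    {"translation": [0.18,-0.14,-0.05],"rot": [0,0,14],"jaw": 0.06},
    {"translation": [0.21,-0.165,-0.05],"rot": [0,0,14],"jaw": 0.06},
    {"translation": [0.24,-0.19,-0.05],"rot": [0,0,14],"jaw": 0.06},
    {"translation": [0.27,-0.215,-0.05],"rot": [0,0,14],"jaw": 0.06}
  ]
}}

```text
t: 0.77
position: [0.3909, -0.3343, 0.2811]
orientation: [0.0, 0.999, 0.05, -0.0]
ft_force: [0.5, -1.2, -0.4]
width: 0.703
grasp_force: 0.0
```

```bash
python3 -c "
from h import *
go([.50,.10,.28],6)"
```

```text
t 0.77 p [ 0.3909 -0.3343  0.2811] f [ 0.5 -1.2 -0.4] | trans [ 0.1521 -0.4212  0.001 ] rot [ 0.01  0.02 -0.25]
```

{"api": "servo_tool", "payload": {
  "commands": [
    {"translation": [0.014,-0.038,0],"jaw": 0.06},
    {"translation": [0.028,-0.076,0],"jaw": 0.06},
    {"translation": [0.042,-0.114,0],"jaw": 0.06},
    {"translation": [0.056,-0.152,0],"jaw": 0.06},
    {"translation": [0.07,-0.19,0],"jaw": 0.06},
    {"translation": [0.084,-0.228,0],"jaw": 0.06},
    {"translation": [0.098,-0.266,0],"jaw": 0.06},
    {"translation": [0.112,-0.304,0],"jaw": 0.06}
  ]
}}

```text
invalid input at $.commands[0]: expected keys translation, rot, jaw
```

{"api": "servo_tool", "payload": {
  "commands": [
    {"translation": [0.012,-0.038,0],"jaw": 0.06},
    {"translation": [0.025,-0.076,0],"jaw": 0.06},
    {"translation": [0.04,-0.115,0],"jaw": 0.06},
    {"translation": [0.04,-0.115,0],"jaw": 0.06},
    {"translation": [0.04,-0.115,0],"jaw": 0.06}
  ]
}}

```text
invalid input at $.commands[0]: expected keys translation, rot, jaw
```

```bash
python3 - <<'E'
from h import *
from plant import r
go([.52,.17,.10],6)
d=r.get_image("wrist");print(cam(d))
import pickle;pickle.dump(cam(d),open("w1.pkl","wb"))
c=cv2.resize(d["img"][...,::-1],(800,600),interpolation=cv2.INTER_CUBIC);cv2.imwrite("pics/w1.png",c)
p=[.59386,.12257,6.1];Rz=R.from_euler("z",p[2],degrees=True)
for P in [(50,45,45),(50,-45,45),(90,85,62),(90,-85,62)]: print(P,proj(cam(d),Rz.apply(np.array(P)/1e3)+[p[0],p[1],0])[0]*800/560)
E
```

```text
t 0.77 p [ 0.3909 -0.3343  0.2811] f [ 0.5 -1.2 -0.4] | trans [ 0.179  -0.4889  0.181 ] rot [ 0.01  0.02 -0.25]
(301.16574975040845, 278.1690253001759, 210.05844145722025, array([ 0.46499495, -0.32658321,  0.42412481]), array([ 0.10945812,  0.73358802, -0.66340845, -0.09877634]))
(50, 45, 45) [-295.96568955 -168.25600716]
(50, -45, 45) [-166.0482182  -169.22654448]
(90, 85, 62) [-431.84532687 -269.43844081]
(90, -85, 62) [-161.07434899 -271.555634  ]
```

View pics/w1.png

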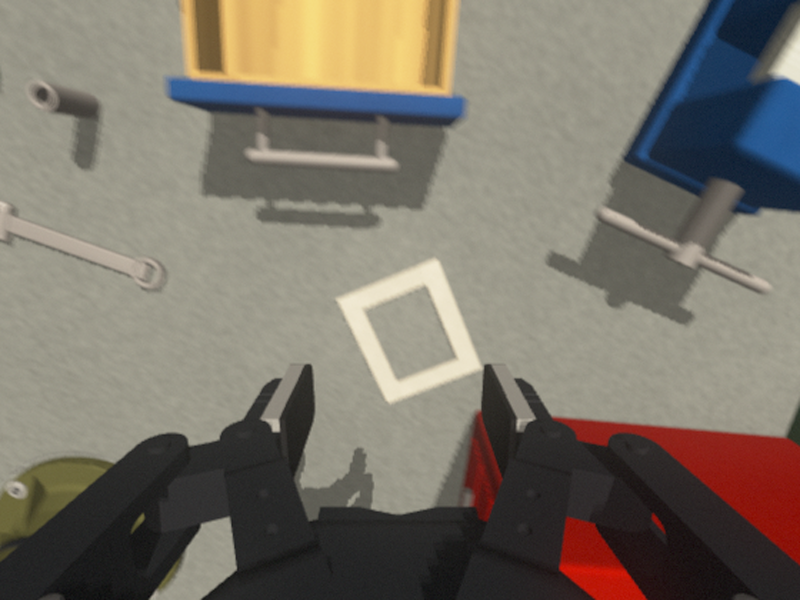

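The moves were refused because every row needs "rot". The wrist picture still shows the handle, ends at (248,155) and (396,165), and the drawer front's top edge from (170,78) to (466,97), in 800-px scale.

{"api": "servo_tool", "payload": {
  "commands": [
    {"translation": [0.014,-0.038,0],"rot": [0,0,0],"jaw": 0.06},
    {"translation": [0.028,-0.076,0],"rot": [0,0,0],"jaw": 0.06},
    {"translation": [0.042,-0.114,0],"rot": [0,0,0],"jaw": 0.06},
    {"translation": [0.056,-0.152,0],"rot": [0,0,0],"jaw": 0.06},
    {"translation": [0.07,-0.19,0],"rot": [0,0,0],"jaw": 0.06},
    {"translation": [0.084,-0.228,0],"rot": [0,0,0],"jaw": 0.06},
    {"translation": [0.098,-0.266,0],"rot": [0,0,0],"jaw": 0.06},
    {"translation": [0.112,-0.304,0],"rot": [0,0,0],"jaw": 0.06}
  ]
}}

```text
t: 1.48
position: [0.4712, -0.021, 0.2811]
orientation: [0.0, 0.999, 0.05, -0.0]
ft_force: [0.7, -0.1, -0.3]
width: 0.703
grasp_force: 0.0
```

{"api": "servo_tool", "payload": {
  "commands": [
    {"translation": [0.012,-0.038,0],"rot": [0,0,0],"jaw": 0.03},
    {"translation": [0.025,-0.076,0],"rot": [0,0,0],"jaw": 0.03},
    {"translation": [0.0,-0.115,0],"rot": [0,0,0],"jaw": 0.03},
    {"translation": [-0.02,-0.115,0],"rot": [0,0,0],"jaw": 0.03},
    {"translation": [-0.02,-0.115,0],"rot": [0,0,0],"jaw": 0.03}
  ]
}}

```text
t: 1.9
position: [0.4366, 0.0929, 0.2807]
orientation: [0.001, 0.999, 0.054, -0.001]
ft_force: [0.2, -0.5, 0.6]
width: 0.355
grasp_force: 0.0
```

```bash
python3 - <<'E'
from h import *
from plant import r
import pickle
w1=pickle.load(open("w1.pkl","rb"));k=560/800
for n,u,z in [("hL",(248,155),.062),("hR",(396,165),.062),("frontL",(170,78),.086),("frontR",(466,97),.086),("gudg",(45,96),.055)]: print(n,np.round(onz(w1,np.array(u)*k,z),4))
go([.52,.17,.10],6)
d=r.get_image("wrist");print(cam(d))
pickle.dump(cam(d),open("w2.pkl","wb"))
c=cv2.resize(d["img"][...,::-1],(800,600),interpolation=cv2.INTER_CUBIC);cv2.imwrite("pics/w2.png",c)
E
```

```text
hL [ 0.4636 -0.207   0.062 ]
hR [ 0.4679 -0.3253  0.062 ]
frontL [ 0.5102 -0.1599  0.086 ]
frontR [ 0.5191 -0.3708  0.086 ]
gudg [ 0.4917 -0.0465  0.055 ]
t 1.9 p [0.4366 0.0929 0.2807] f [ 0.2 -0.5  0.6] | trans [ 0.0917 -0.068   0.1804] rot [0.06 0.16 0.14]
(301.16574975040845, 278.1690253001759, 210.05844145722025, array([0.51100049, 0.10129804, 0.42357947]), array([ 0.11099504,  0.73566165, -0.66083836, -0.09886713]))
```

View pics/w2.png

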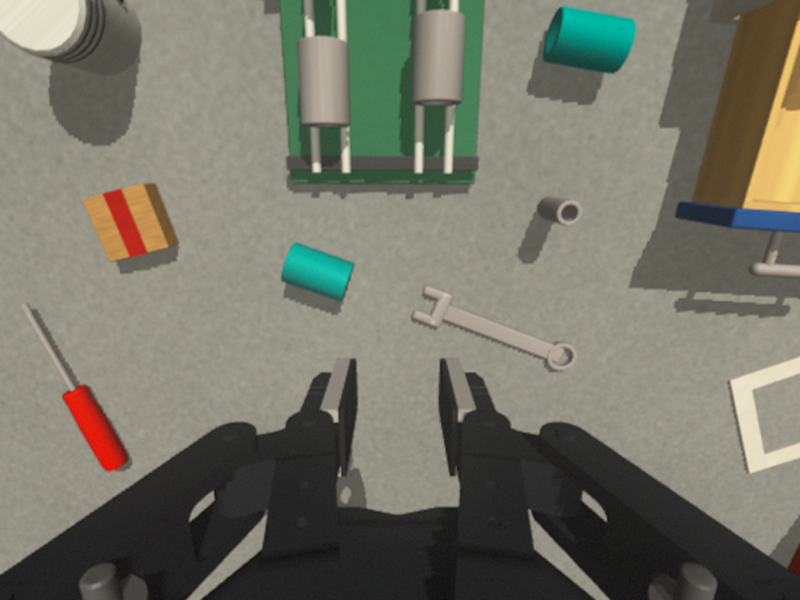

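The wrist view shows the sleeves at (325,82) and (438,58), and the rail near ends at (316,172), (346,172), (418,172) and (448,172).

```bash
python3 - <<'E'
from h import *
import pickle
w=pickle.load(open("w2.pkl","rb"));k=560/800
for n,u,z in [("rail",(316,171),.027),("rail",(346,171),.027),("rail",(418,171),.027),("rail",(448,171),.027),("Anear",(326,123),.045),("Bnear",(438,101),.045),("A mid",(324.5,82),.045),("Bmid",(438,56),.045)]: print(n,np.round(onz(w,np.array(u)*k,z),4))
for x,y,a in [(.5939,.1226,6.17),(.594,.1226,5.7)]:
  Rz=R.from_euler("z",a,degrees=True)
  for P in [(-90,58,27),(-90,32,27),(-90,-32,27),(-90,-58,27)]: print((Rz.apply(np.array(P)/1e3)+[x,y,0]).round(4),(proj(w,Rz.apply(np.array(P)/1e3)+[x,y,0])[0]/k).round(1))
p=np.array([.5939,.1226,0]);Rz=R.from_euler("z",5.8,degrees=True)
for n,P in [("A behind -95",(-.100,.045,.1)),("B behind",(-.075,-.045,.1)),("A stop",(-.10,.045,.036))]: print(n,Rz.apply(P)+p)
for n,u in [("A",(.5715,.1653)),("B",(.598,.078))]: print(n,Rz.inv().apply(np.r_[u,0]-p))
E
```

```text
rail [0.5006 0.1719 0.027 ]
rail [0.5035 0.1456 0.027 ]
rail [0.5103 0.0824 0.027 ]
rail [0.5131 0.0561 0.027 ]
Anear [0.5396 0.1626 0.045 ]
Bnear [0.5657 0.0738 0.045 ]
A mid [0.5697 0.1655 0.045 ]
Bmid [0.5977 0.0781 0.045 ]
[0.4982 0.1706 0.027 ] [317.4 174.1]
[0.501  0.1447 0.027 ] [346.8 174. ]
[0.5079 0.0811 0.027 ] [419.1 174. ]
[0.5107 0.0553 0.027 ] [448.5 174. ]
[0.4987 0.1714 0.027 ] [316.5 173.4]
[0.5013 0.1455 0.027 ] [346.  173.6]
[0.5076 0.0818 0.027 ] [418.3 174.2]
[0.5102 0.0559 0.027 ] [447.7 174.4]
A behind -95 [0.4898644 0.157264  0.1      ]
B behind [0.52383148 0.07025115 0.1       ]
A stop [0.4898644 0.157264  0.036    ]
A [-0.01797022  0.04474507  0.        ]
B [-0.0004281  -0.04478601  0.        ]
```

```bash
cat >> h.py <<'E'
G=np.array([.5945,.1226,0])
RG=R.from_euler("z",6.0,degrees=True)
def gl(*P): return RG.apply(P)+G
def loc():
    from plant import r
    return RG.inv().apply(r.observe()["position"]-G).round(4)
E
python3 -c "
from h import *
print(loc());go(gl(-.08,.045,.036),6)"
```

```text
[-0.1584 -0.0154  0.2811]
t 1.95 p [0.4386 0.0907 0.2811] f [ 1.1 -0.1  0.7] | trans [ 0.0784 -0.061   0.2449] rot [ 0.11  0.02 -0.08]
```

{"api": "servo_tool", "payload": {
  "commands": [
    {"translation": [0.02,-0.03,0.02],"rot": [0,0,0],"jaw": 0.028},
    {"translation": [0.05,-0.055,0.04],"rot": [0,0,0],"jaw": 0.028},
    {"translation": [0.078,-0.061,0.06],"rot": [0,0,0],"jaw": 0.028},
    {"translation": [0.078,-0.061,0.1],"rot": [0,0,0],"jaw": 0.028},
    {"translation": [0.078,-0.061,0.14],"rot": [0,0,0],"jaw": 0.028},
    {"translation": [0.078,-0.061,0.18],"rot": [0,0,0],"jaw": 0.028},
    {"translation": [0.078,-0.061,0.21],"rot": [0,0,0],"jaw": 0.028},
    {"translation": [0.078,-0.061,0.225],"rot": [0,0,0],"jaw": 0.028}
  ]
}}

```text
t: 2.62
position: [0.5092, 0.156, 0.0511]
orientation: [0.0, 0.999, 0.049, -0.003]
ft_force: [-0.7, -0.7, 0.3]
width: 0.329
grasp_force: 0.0
```

{"api": "servo_tool", "payload": {
  "commands": [
    {"translation": [0,0,0.01],"rot": [0,0,0],"jaw": 0.028},
    {"translation": [0,0,0.018],"rot": [0,0,0],"jaw": 0.028},
    {"translation": [0,0,0.018],"rot": [0,0,0],"jaw": 0.028}
  ]
}}

```text
t: 2.87
position: [0.5113, 0.1575, 0.0371]
orientation: [-0.0, 0.999, 0.05, -0.001]
ft_force: [-0.7, -0.0, -0.6]
width: 0.328
grasp_force: 0.0
```

```bash
python3 -c "
from h import *
print(loc());go(gl(-.08,.045,.036),6)"
```

```text
[-0.0791  0.0434  0.0371]
t 2.87 p [0.5113 0.1575 0.0371] f [-0.7 -0.  -0.6] | trans [-0.0009 -0.0016  0.0011] rot [-0.01  0.09 -0.31]
```

{"api": "servo_tool", "payload": {
  "commands": [
    {"translation": [0.008,-0.0015,0],"rot": [0,0,-0.3],"jaw": 0.028},
    {"translation": [0.014,-0.0015,0],"rot": [0,0,-0.3],"jaw": 0.028},
    {"translation": [0.019,-0.0015,0],"rot": [0,0,-0.3],"jaw": 0.028},
    {"translation": [0.025,-0.0015,0],"rot": [0,0,-0.3],"jaw": 0.028},
    {"translation": [0.032,-0.0015,0],"rot": [0,0,-0.3],"jaw": 0.028},
    {"translation": [0.039,-0.0015,0],"rot": [0,0,-0.3],"jaw": 0.028},
    {"translation": [0.046,-0.0015,0],"rot": [0,0,-0.3],"jaw": 0.028},
    {"translation": [0.05,-0.0015,0],"rot": [0,0,-0.3],"jaw": 0.028}
  ]
}}

```text
t: 3.53
position: [0.5622, 0.165, 0.0382]
orientation: [-0.0, 0.999, 0.053, 0.0]
ft_force: [-2.1, -0.7, 1.5]
width: 0.33
grasp_force: 1.4
```

{"api": "servo_tool", "payload": {
  "commands": [
    {"translation": [0.003,0,0],"rot": [0,0,0],"jaw": 0.028},
    {"translation": [0.006,0,0],"rot": [0,0,0],"jaw": 0.028},
    {"translation": [0.009,0,0],"rot": [0,0,0],"jaw": 0.028},
    {"translation": [0.012,0,0],"rot": [0,0,0],"jaw": 0.028}
  ]
}}

```text
t: 3.87
position: [0.5697, 0.1657, 0.0378]
orientation: [0.001, 0.999, 0.053, -0.004]
ft_force: [-16.5, -3.2, 12.2]
width: 0.326
grasp_force: 8.6
```

```bash
python3 -c "
from h import *
print(loc());go(gl(.019,.045,.036),6)"
```

```text
[-0.0202  0.0455  0.0378]
t 3.87 p [0.5697 0.1657 0.0378] f [-16.5  -3.2  12.2] | trans [0.0392 0.0005 0.0015] rot [0.09 0.44 0.07]
```

Sleeve A stopped with force at the nose, so it looks tight. B should then go home.

{"api": "servo_tool", "payload": {
  "commands": [
    {"translation": [-0.012,0,0],"rot": [0,0,0],"jaw": 0.028},
    {"translation": [-0.04,0,0],"rot": [0,0,0],"jaw": 0.028},
    {"translation": [-0.055,0,-0.03],"rot": [0,0,0],"jaw": 0.028},
    {"translation": [-0.055,0,-0.065],"rot": [0,0,0],"jaw": 0.028},
    {"translation": [-0.045,0.04,-0.07],"rot": [0,0,0],"jaw": 0.028},
    {"translation": [-0.04,0.08,-0.07],"rot": [0,0,0],"jaw": 0.028},
    {"translation": [-0.04,0.09,-0.06],"rot": [0,0,0],"jaw": 0.028},
    {"translation": [-0.04,0.09,-0.03],"rot": [0,0,0],"jaw": 0.028}
  ]
}}

```text
t: 4.53
position: [0.5486, 0.0667, 0.0719]
orientation: [0.002, 0.999, 0.049, 0.006]
ft_force: [0.3, 0.7, -0.7]
width: 0.326
grasp_force: 0.0
```

```bash
python3 -c "
from h import *
print(loc());go(gl(-.055,-.045,.036),6)"
```

```text
[-0.0515 -0.0508  0.0719]
t 4.53 p [0.5486 0.0667 0.0719] f [ 0.3  0.7 -0.7] | trans [-0.004  -0.006   0.0358] rot [ 0.25 -0.63 -0.43]
```

{"api": "servo_tool", "payload": {
  "commands": [
    {"translation": [-0.005,-0.004,0],"rot": [0,0,0],"jaw": 0.028},
    {"translation": [-0.005,-0.004,0.02],"rot": [0,0,0],"jaw": 0.028},
    {"translation": [-0.005,-0.004,0.032],"rot": [0,0,0],"jaw": 0.028},
    {"translation": [-0.005,-0.004,0.034],"rot": [0,0,0],"jaw": 0.028},
    {"translation": [-0.005,-0.004,0.034],"rot": [0,0,0],"jaw": 0.028}
  ]
}}

```text
t: 4.95
position: [0.5367, 0.0762, 0.0339]
orientation: [-0.0, 0.999, 0.053, -0.001]
ft_force: [1.0, 1.0, 0.1]
width: 0.331
grasp_force: 0.0
```

```bash
python3 -c "
from h import *
print(loc());go(gl(-.023,-.045,.037),6)"
```

```text
[-0.0623 -0.0401  0.0339]
t 4.95 p [0.5367 0.0762 0.0339] f [1.  1.  0.1] | trans [ 0.0393  0.005  -0.0032] rot [-0.01  0.07  0.12]
```

{"api": "servo_tool", "payload": {
  "commands": [
    {"translation": [0.006,0.005,-0.003],"rot": [0,0,0],"jaw": 0.028},
    {"translation": [0.012,0.005,-0.003],"rot": [0,0,0],"jaw": 0.028},
    {"translation": [0.017,0.005,-0.003],"rot": [0,0,0],"jaw": 0.028},
    {"translation": [0.022,0.005,-0.003],"rot": [0,0,0],"jaw": 0.028},
    {"translation": [0.028,0.005,-0.003],"rot": [0,0,0],"jaw": 0.028},
    {"translation": [0.034,0.005,-0.003],"rot": [0,0,0],"jaw": 0.028},
    {"translation": [0.038,0.005,-0.003],"rot": [0,0,0],"jaw": 0.028},
    {"translation": [0.042,0.005,-0.003],"rot": [0,0,0],"jaw": 0.028}
  ]
}}

```text
t: 5.62
position: [0.58, 0.0751, 0.037]
orientation: [0.0, 0.999, 0.053, -0.0]
ft_force: [-1.7, -1.2, 1.0]
width: 0.332
grasp_force: 1.3
```

{"api": "servo_tool", "payload": {
  "commands": [
    {"translation": [0.003,0,0],"rot": [0,0,0],"jaw": 0.028},
    {"translation": [0.006,0,0],"rot": [0,0,0],"jaw": 0.028},
    {"translation": [0.009,0,0],"rot": [0,0,0],"jaw": 0.028}
  ]
}}

```text
t: 5.87
position: [0.5887, 0.0761, 0.037]
orientation: [0.0, 0.999, 0.053, -0.0]
ft_force: [-1.4, -1.8, 0.1]
width: 0.33
grasp_force: 1.0
```

```bash
python3 -c "
from h import *
print(loc());go(gl(.019,-.045,.037),6)"
```

```text
[-0.0107 -0.0457  0.037 ]
t 5.87 p [0.5887 0.0761 0.037 ] f [-1.4 -1.8  0.1] | trans [ 0.0297 -0.0006 -0.    ] rot [0.01 0.02 0.05]
```

B went past the nose position with hardly any force. I keep pushing it home.

{"api": "servo_tool", "payload": {
  "commands": [
    {"translation": [0.005,0,0],"rot": [0,0,0],"jaw": 0.028},
    {"translation": [0.01,0,0],"rot": [0,0,0],"jaw": 0.028},
    {"translation": [0.015,0,0],"rot": [0,0,0],"jaw": 0.028},
    {"translation": [0.019,0,0],"rot": [0,0,0],"jaw": 0.028},
    {"translation": [0.023,0,0],"rot": [0,0,0],"jaw": 0.028},
    {"translation": [0.027,0,0],"rot": [0,0,0],"jaw": 0.028},
    {"translation": [0.03,0,0],"rot": [0,0,0],"jaw": 0.028},
    {"translation": [0.033,0,0],"rot": [0,0,0],"jaw": 0.028}
  ]
}}

```text
t: 6.53
position: [0.6188, 0.0795, 0.037]
orientation: [0.001, 0.999, 0.053, -0.003]
ft_force: [-15.5, -3.8, 10.8]
width: 0.328
grasp_force: 8.1
```

```bash
python3 -c "
from h import *
print(loc());go(gl(.019,-.045,.037),6)"
```

```text
[ 0.0197 -0.0454  0.037 ]
t 6.53 p [0.6188 0.0795 0.037 ] f [-15.5  -3.8  10.8] | trans [-0.0007 -0.0004 -0.    ] rot [0.05 0.38 0.06]
```

Both tries are done: A stopped at the nose, B 40 mm further at the block. I back off, lift and take a look.

{"api": "servo_tool", "payload": {
  "commands": [
    {"translation": [-0.015,0,0],"rot": [0,0,0],"jaw": 0.028},
    {"translation": [-0.025,0,-0.02],"rot": [0,0,0],"jaw": 0.03},
    {"translation": [-0.03,0,-0.06],"rot": [0,0,0],"jaw": 0.05},
    {"translation": [-0.03,0,-0.1],"rot": [0,0,0],"jaw": 0.07},
    {"translation": [-0.12,0,-0.14],"rot": [0,0,0],"jaw": 0.07},
    {"translation": [-0.16,0,-0.16],"rot": [0,0,0],"jaw": 0.07},
    {"translation": [-0.16,0,-0.16],"rot": [0,0,0],"jaw": 0.07}
  ]
}}

```text
t: 7.12
position: [0.4786, 0.0658, 0.1907]
orientation: [-0.001, 0.999, 0.054, 0.001]
ft_force: [-0.7, -0.5, 0.7]
width: 0.816
grasp_force: 0.0
```

```bash
python3 - <<'E'
from h import *
from plant import r
import pickle
print(loc());go(gl(.058,-.045,.11),6)
d=r.get_image("wrist");pickle.dump(cam(d),open("w3.pkl","wb"))
t=r.get_image("top")["img"][...,::-1]
m=np.zeros((600,800,3),np.uint8)
m[:420,:560]=d["img"][...,::-1]; m[0:440,560:800]=cv2.resize(t[145:255,215:275],(240,440),interpolation=cv2.INTER_CUBIC);cv2.imwrite("pics/m3.png",m)
E
```

```text
[-0.1211 -0.0443  0.1907]
t 7.12 p [0.4786 0.0658 0.1907] f [-0.7 -0.5  0.7] | trans [0.1789 0.0013 0.0812] rot [-0.09 -0.16  0.16]
```

View pics/m3.png

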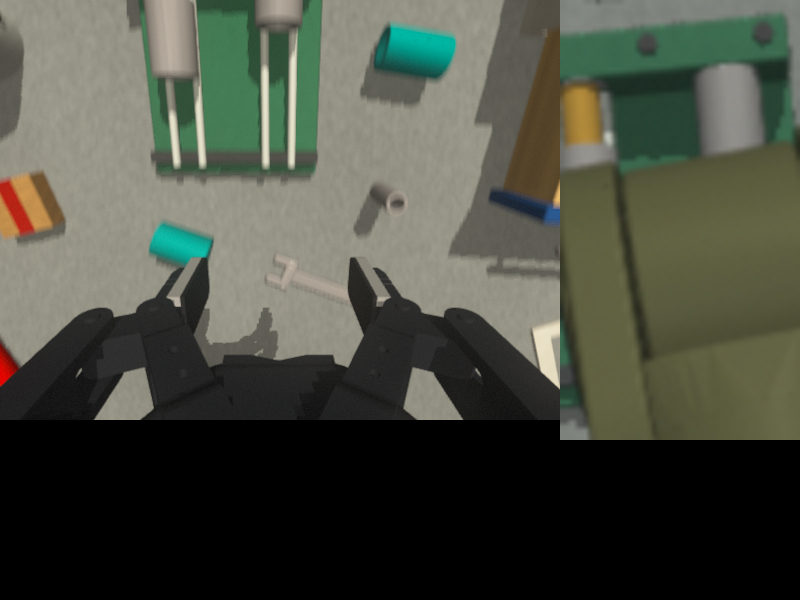

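A's far end sits at the nose with the whole brass pin showing, and B is against the block with its pin covered. Now I grasp B.

{"api": "servo_tool", "payload": {
  "commands": [
    {"translation": [0.04,0.001,0.0],"rot": [0,0,0],"jaw": 0.068},
    {"translation": [0.08,0.001,0.02],"rot": [0,0,0],"jaw": 0.068},
    {"translation": [0.12,0.001,0.04],"rot": [0,0,0],"jaw": 0.068},
    {"translation": [0.155,0.001,0.06],"rot": [0,0,0],"jaw": 0.068},
    {"translation": [0.177,0.001,0.08],"rot": [0,0,0],"jaw": 0.068},
    {"translation": [0.177,0.001,0.085],"rot": [0,0,0],"jaw": 0.068},
    {"translation": [0.177,0.001,0.085],"rot": [0,0,0],"jaw": 0.068}
  ]
}}

```text
t: 7.8
position: [0.6544, 0.0831, 0.1004]
orientation: [-0.001, 0.999, 0.053, -0.003]
ft_force: [-0.3, 0.5, -0.4]
width: 0.794
grasp_force: 0.0
```

```bash
python3 -c "
from h import *
print(loc());go(gl(.057,-.045,.023),6)"
```

```text
[ 0.0555 -0.0456  0.1004]
t 7.8 p [0.6544 0.0831 0.1004] f [-0.3  0.5 -0.4] | trans [ 0.0019 -0.0004  0.0774] rot [-0.18  0.28  0.07]
```

{"api": "servo_tool", "payload": {
  "commands": [
    {"translation": [0.002,0,0.03],"rot": [0,0,0],"jaw": 0.068},
    {"translation": [0.002,0,0.055],"rot": [0,0,0],"jaw": 0.068},
    {"translation": [0.002,0,0.07],"rot": [0,0,0],"jaw": 0.068},
    {"translation": [0.002,0,0.077],"rot": [0,0,0],"jaw": 0.068},
    {"translation": [0.002,0,0.077],"rot": [0,0,0],"jaw": 0.05},
    {"translation": [0.002,0,0.077],"rot": [0,0,0],"jaw": 0.03},
    {"translation": [0.002,0,0.077],"rot": [0,0,0],"jaw": 0.03},
    {"translation": [0.002,0,0.077],"rot": [0,0,0],"jaw": 0.03}
  ]
}}

```text
t: 8.47
position: [0.6571, 0.0852, 0.03]
orientation: [-0.001, 0.999, 0.054, 0.001]
ft_force: [-3.1, 4.9, 5.5]
width: 0.449
grasp_force: 61.1
```

{"api": "servo_tool", "payload": {
  "commands": [
    {"translation": [0,0,0],"rot": [0,0,0],"jaw": 0.03},
    {"translation": [-0.008,0,0],"rot": [0,0,0],"jaw": 0.03},
    {"translation": [-0.018,0,0],"rot": [0,0,0],"jaw": 0.03},
    {"translation": [-0.028,0,0],"rot": [0,0,0],"jaw": 0.03},
    {"translation": [-0.038,0,0],"rot": [0,0,0],"jaw": 0.03},
    {"translation": [-0.048,0,0],"rot": [0,0,0],"jaw": 0.03},
    {"translation": [-0.056,0,0],"rot": [0,0,0],"jaw": 0.03},
    {"translation": [-0.056,0,0],"rot": [0,0,0],"jaw": 0.03}
  ]
}}

```text
t: 9.13
position: [0.6024, 0.078, 0.0307]
orientation: [-0.0, 0.999, 0.053, 0.003]
ft_force: [-2.2, 3.5, 7.6]
width: 0.451
grasp_force: 61.5
```

```bash
python3 -c "
from h import *
print(loc());go(gl(.0,-.045,.18),6)"
```

```text
[ 0.0032 -0.0451  0.0307]
t 9.13 p [0.6024 0.078  0.0307] f [-2.2  3.5  7.6] | trans [-0.0024 -0.0002 -0.1493] rot [-0.02 -0.34  0.11]
```

{"api": "servo_tool", "payload": {
  "commands": [
    {"translation": [-0.002,0,-0.01],"rot": [0,0,0],"jaw": 0.03},
    {"translation": [-0.002,0,-0.03],"rot": [0,0,0],"jaw": 0.03},
    {"translation": [-0.002,0,-0.06],"rot": [0,0,0],"jaw": 0.03},
    {"translation": [-0.002,0,-0.09],"rot": [0,0,0],"jaw": 0.03},
    {"translation": [-0.002,0,-0.12],"rot": [0,0,0],"jaw": 0.03},
    {"translation": [-0.002,0,-0.14],"rot": [0,0,0],"jaw": 0.03},
    {"translation": [-0.002,0,-0.15],"rot": [0,0,0],"jaw": 0.03},
    {"translation": [-0.002,0,-0.15],"rot": [0,0,0],"jaw": 0.03}
  ]
}}

```text
t: 9.8
position: [0.6003, 0.0756, 0.1802]
orientation: [0.001, 0.999, 0.052, 0.002]
ft_force: [0.8, -0.5, -3.8]
width: 0.449
grasp_force: 61.5
```

```bash
python3 -c "
from h import *
print(onz('top',(358.5,170),.1),onz('top',(450,166),.1))
go([.570,-.264,.18],2.2)
from plant import r
d=r.observe();print(d['grasp_force'],d['width'])
"
```

```text
[ 0.65554775 -0.15065866  0.1       ] [ 0.66567363 -0.36548205  0.1       ]
t 9.8 p [0.6003 0.0756 0.1802] f [ 0.8 -0.5 -3.8] | trans [-0.0656  0.3346  0.0005] rot [ 0.09 -0.25  3.8 ]
61.49128590092005 0.4485964436788803
```

{"api": "servo_tool", "payload": {
  "commands": [
    {"translation": [-0.005,0.025,0],"rot": [0,0,0.4],"jaw": 0.03},
    {"translation": [-0.012,0.06,0],"rot": [0,0,1],"jaw": 0.03},
    {"translation": [-0.02,0.1,0],"rot": [0,0,1.5],"jaw": 0.03},
    {"translation": [-0.028,0.14,0],"rot": [0,0,2],"jaw": 0.03},
    {"translation": [-0.035,0.18,0],"rot": [0,0,2.5],"jaw": 0.03},
    {"translation": [-0.042,0.22,0],"rot": [0,0,3],"jaw": 0.03},
    {"translation": [-0.05,0.26,0],"rot": [0,0,3.5],"jaw": 0.03},
    {"translation": [-0.055,0.29,0],"rot": [0,0,3.8],"jaw": 0.03}
  ]
}}

```text
t: 10.47
position: [0.572, -0.2232, 0.175]
orientation: [0.001, 1.0, 0.017, -0.002]
ft_force: [0.5, -1.2, -4.1]
width: 0.445
grasp_force: 61.5
```

{"api": "servo_tool", "payload": {
  "commands": [
    {"translation": [-0.003,0.025,0],"rot": [0,0,0],"jaw": 0.03},
    {"translation": [-0.006,0.044,0],"rot": [0,0,0],"jaw": 0.03},
    {"translation": [-0.006,0.044,0],"rot": [0,0,0],"jaw": 0.03},
    {"translation": [-0.006,0.044,0],"rot": [0,0,0],"jaw": 0.03}
  ]
}}

```text
t: 10.8
position: [0.5686, -0.2639, 0.175]
orientation: [-0.001, 1.0, 0.018, -0.002]
ft_force: [-0.6, 0.9, -4.8]
width: 0.45
grasp_force: 61.6
```

```bash
python3 - <<'E'
from h import *
from plant import r
go([.575,-.264,.06],2.2)
m=np.zeros((420,800,3),np.uint8)
m[:,:400]=r.get_image("side")["img"][:,150:550,::-1]; m[:,400:]=r.get_image("top")["img"][:,160:560,::-1];cv2.imwrite("pics/m4.png",m)
E
```

```text
t 10.8 p [ 0.5686 -0.2639  0.175 ] f [-0.6  0.9 -4.8] | trans [0.0068 0.0005 0.1149] rot [-0.08  0.22 -0.16]
```

View pics/m4.png

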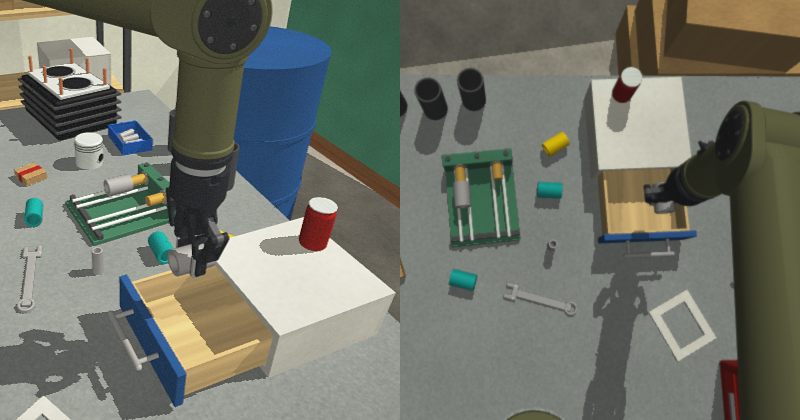

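The sleeve is held level over the open drawer, at about (185,262) in the side half. A rests on its lane. I lower it.

{"api": "servo_tool", "payload": {
  "commands": [
    {"translation": [0.006,0,0.025],"rot": [0,0,0],"jaw": 0.03},
    {"translation": [0.006,0,0.05],"rot": [0,0,0],"jaw": 0.03},
    {"translation": [0.006,0,0.075],"rot": [0,0,0],"jaw": 0.03},
    {"translation": [0.006,0,0.1],"rot": [0,0,0],"jaw": 0.03},
    {"translation": [0.006,0,0.12],"rot": [0,0,0],"jaw": 0.03},
    {"translation": [0.006,0,0.132],"rot": [0,0,0],"jaw": 0.03},
    {"translation": [0.006,0,0.138],"rot": [0,0,0],"jaw": 0.03},
    {"translation": [0.006,0,0.138],"rot": [0,0,0],"jaw": 0.03}
  ]
}}

```text
t: 11.57
position: [0.5761, -0.2605, 0.0383]
orientation: [-0.001, 1.0, 0.02, -0.001]
ft_force: [1.0, -0.3, -3.6]
width: 0.449
grasp_force: 61.5
```

{"api": "servo_tool", "payload": {
  "commands": [
    {"translation": [0,0,0.003],"rot": [0,0,0],"jaw": 0.03},
    {"translation": [0,0,0.006],"rot": [0,0,0],"jaw": 0.03},
    {"translation": [0,0,0.006],"rot": [0,0,0],"jaw": 0.03}
  ]
}}

```text
t: 11.82
position: [0.5772, -0.2621, 0.0343]
orientation: [0.0, 1.0, 0.02, 0.001]
ft_force: [-0.8, -0.4, -3.3]
width: 0.446
grasp_force: 61.6
```

{"api": "servo_tool", "payload": {
  "commands": [
    {"translation": [0,0,0.002],"rot": [0,0,0],"jaw": 0.03},
    {"translation": [0,0,0.004],"rot": [0,0,0],"jaw": 0.03},
    {"translation": [0,0,0.005],"rot": [0,0,0],"jaw": 0.03},
    {"translation": [0,0,0.005],"rot": [0,0,0],"jaw": 0.03}
  ]
}}

```text
t: 12.15
position: [0.5764, -0.2619, 0.0284]
orientation: [0.0, 1.0, 0.02, -0.0]
ft_force: [-0.1, -0.5, -3.5]
width: 0.448
grasp_force: 61.6
```

{"api": "servo_tool", "payload": {
  "commands": [
    {"translation": [0,0,0.001],"rot": [0,0,0],"jaw": 0.03},
    {"translation": [0,0,0.002],"rot": [0,0,0],"jaw": 0.03},
    {"translation": [0,0,0.002],"rot": [0,0,0],"jaw": 0.03}
  ]
}}

```text
t: 12.4
position: [0.5768, -0.2619, 0.0268]
orientation: [0.0, 1.0, 0.02, 0.0]
ft_force: [-0.4, -1.4, -2.6]
width: 0.447
grasp_force: 61.7
```

{"api": "servo_tool", "payload": {
  "commands": [
    {"translation": [0,0,0.001],"rot": [0,0,0],"jaw": 0.03},
    {"translation": [0,0,0.002],"rot": [0,0,0],"jaw": 0.03},
    {"translation": [0,0,0.002],"rot": [0,0,0],"jaw": 0.03}
  ]
}}

```text
t: 12.65
position: [0.5786, -0.2619, 0.0267]
orientation: [0.001, 1.0, 0.02, 0.002]
ft_force: [-0.8, -0.7, 4.6]
width: 0.448
grasp_force: 62.6
```

Contact with the floor. I release, wait, then lift.

{"api": "servo_tool", "payload": {
  "commands": [
    {"translation": [0,0,0],"rot": [0,0,0],"jaw": 0.042},
    {"translation": [0,0,0],"rot": [0,0,0],"jaw": 0.048},
    {"translation": [0,0,0],"rot": [0,0,0],"jaw": 0.056},
    {"translation": [0,0,0],"rot": [0,0,0],"jaw": 0.065},
    {"translation": [0,0,0],"rot": [0,0,0],"jaw": 0.075},
    {"translation": [0,0,-0.005],"rot": [0,0,0],"jaw": 0.075},
    {"translation": [0,0,-0.02],"rot": [0,0,0],"jaw": 0.075},
    {"translation": [0,0,-0.05],"rot": [0,0,0],"jaw": 0.075}
  ]
}}

```text
t: 13.32
position: [0.5741, -0.261, 0.0725]
orientation: [-0.002, 1.0, 0.02, -0.003]
ft_force: [-0.1, 0.1, -0.3]
width: 0.876
grasp_force: 0.0
```

{"api": "servo_tool", "payload": {
  "commands": [
    {"translation": [0,0,-0.04],"rot": [0,0,0],"jaw": 0.06},
    {"translation": [0,0,-0.08],"rot": [0,0,0],"jaw": 0.03},
    {"translation": [-0.03,0,-0.09],"rot": [0,0,0],"jaw": 0.005},
    {"translation": [-0.07,0,-0.09],"rot": [0,0,0],"jaw": 0.005},
    {"translation": [-0.11,0,-0.09],"rot": [0,0,0],"jaw": 0.005},
    {"translation": [-0.142,0,-0.09],"rot": [0,0,0],"jaw": 0.005},
    {"translation": [-0.142,0,-0.09],"rot": [0,0,0],"jaw": 0.005},
    {"translation": [-0.142,0,-0.09],"rot": [0,0,0],"jaw": 0.005}
  ]
}}

```text
t: 13.98
position: [0.4336, -0.2684, 0.166]
orientation: [0.002, 1.0, 0.018, 0.0]
ft_force: [1.2, 1.2, 0.5]
width: 0.062
grasp_force: 0.0
```

```bash
python3 - <<'E'
from h import *
from plant import r
go([.436,-.269,.045],2.2)
m=np.zeros((420,800,3),np.uint8)
m[:,:400]=r.get_image("side")["img"][:,150:550,::-1]; m[:,400:]=r.get_image("wrist")["img"][:,80:480,::-1];cv2.imwrite("pics/m5.png",m)
E
```

```text
t 13.98 p [ 0.4336 -0.2684  0.166 ] f [1.2 1.2 0.5] | trans [0.0024 0.0003 0.121 ] rot [ 0.19 -0.01 -0.1 ]
```

View pics/m5.png

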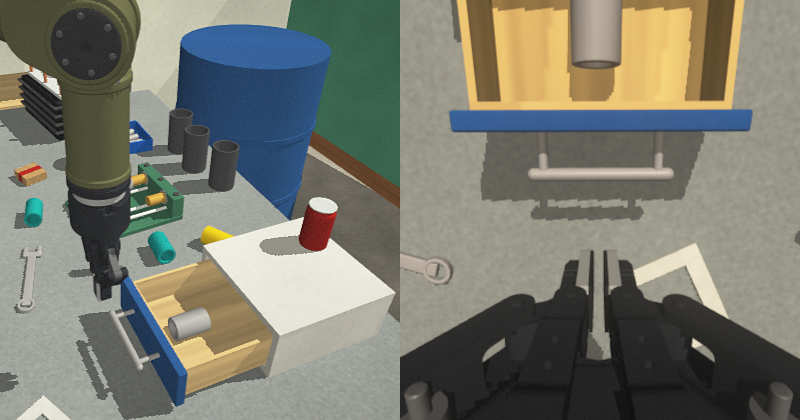

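The sleeve lies on its side on the drawer floor, at (190,323) in the side half. The handle is centred ahead of the shut fingers. Descending in front of the handle.

{"api": "servo_tool", "payload": {
  "commands": [
    {"translation": [-0.006,0,0.02],"rot": [0,0,0],"jaw": 0.004},
    {"translation": [-0.006,0,0.05],"rot": [0,0,0],"jaw": 0.004},
    {"translation": [-0.006,0,0.08],"rot": [0,0,0],"jaw": 0.004},
    {"translation": [-0.006,0,0.105],"rot": [0,0,0],"jaw": 0.004},
    {"translation": [-0.006,0,0.12],"rot": [0,0,0],"jaw": 0.004},
    {"translation": [-0.006,0,0.12],"rot": [0,0,0],"jaw": 0.004}
  ]
}}

```text
t: 14.58
position: [0.4283, -0.2653, 0.0414]
orientation: [-0.003, 1.0, 0.021, -0.002]
ft_force: [-0.7, 0.9, 0.1]
width: 0.049
grasp_force: 0.0
```

{"api": "servo_tool", "payload": {
  "commands": [
    {"translation": [0.006,0,0],"rot": [0,0,0],"jaw": 0.004},
    {"translation": [0.012,0,0],"rot": [0,0,0],"jaw": 0.004},
    {"translation": [0.018,0,0],"rot": [0,0,0],"jaw": 0.004},
    {"translation": [0.024,0,0],"rot": [0,0,0],"jaw": 0.004},
    {"translation": [0.03,0,0],"rot": [0,0,0],"jaw": 0.004},
    {"translation": [0.037,0,0],"rot": [0,0,0],"jaw": 0.004},
    {"translation": [0.044,0,0],"rot": [0,0,0],"jaw": 0.004},
    {"translation": [0.05,0,0],"rot": [0,0,0],"jaw": 0.004}
  ]
}}

```text
t: 15.25
position: [0.4797, -0.2659, 0.0448]
orientation: [0.0, 1.0, 0.02, 0.0]
ft_force: [-0.6, -0.1, 0.2]
width: 0.048
grasp_force: 0.7
```

{"api": "servo_tool", "payload": {
  "commands": [
    {"translation": [0.007,0,0],"rot": [0,0,0],"jaw": 0.004},
    {"translation": [0.015,0,0],"rot": [0,0,0],"jaw": 0.004},
    {"translation": [0.023,0,0],"rot": [0,0,0],"jaw": 0.004},
    {"translation": [0.031,0,0],"rot": [0,0,0],"jaw": 0.004},
    {"translation": [0.039,0,0],"rot": [0,0,0],"jaw": 0.004},
    {"translation": [0.047,0,0],"rot": [0,0,0],"jaw": 0.004},
    {"translation": [0.055,0,0],"rot": [0,0,0],"jaw": 0.004},
    {"translation": [0.062,0,0],"rot": [0,0,0],"jaw": 0.004}
  ]
}}

```text
t: 15.92
position: [0.5416, -0.2632, 0.0445]
orientation: [-0.0, 1.0, 0.02, 0.0]
ft_force: [-1.4, -0.5, 0.7]
width: 0.048
grasp_force: 0.7
```

{"api": "servo_tool", "payload": {
  "commands": [
    {"translation": [0.006,0,0],"rot": [0,0,0],"jaw": 0.004},
    {"translation": [0.012,0,0],"rot": [0,0,0],"jaw": 0.004},
    {"translation": [0.018,0,0],"rot": [0,0,0],"jaw": 0.004},
    {"translation": [0.024,0,0],"rot": [0,0,0],"jaw": 0.004},
    {"translation": [0.03,0,0],"rot": [0,0,0],"jaw": 0.004}
  ]
}}

```text
t: 16.33
position: [0.5711, -0.262, 0.0445]
orientation: [-0.0, 1.0, 0.02, -0.0]
ft_force: [-1.4, -0.4, -0.1]
width: 0.048
grasp_force: 0.6
```

Moved about 0.123 so far. Slower now.

{"api": "servo_tool", "payload": {
  "commands": [
    {"translation": [0.004,0,0],"rot": [0,0,0],"jaw": 0.004},
    {"translation": [0.008,0,0],"rot": [0,0,0],"jaw": 0.004},
    {"translation": [0.012,0,0],"rot": [0,0,0],"jaw": 0.004},
    {"translation": [0.015,0,0],"rot": [0,0,0],"jaw": 0.004}
  ]
}}

```text
t: 16.67
position: [0.5861, -0.2613, 0.0445]
orientation: [-0.0, 1.0, 0.02, 0.0]
ft_force: [-1.0, 1.9, 0.4]
width: 0.047
grasp_force: 0.6
```

{"api": "servo_tool", "payload": {
  "commands": [
    {"translation": [0.002,0,0],"rot": [0,0,0],"jaw": 0.004},
    {"translation": [0.004,0,0],"rot": [0,0,0],"jaw": 0.004},
    {"translation": [0.006,0,0],"rot": [0,0,0],"jaw": 0.004}
  ]
}}

```text
t: 16.92
position: [0.5917, -0.2611, 0.0445]
orientation: [-0.0, 1.0, 0.02, -0.0]
ft_force: [-1.4, 0.5, 0.2]
width: 0.046
grasp_force: 0.6
```

{"api": "servo_tool", "payload": {
  "commands": [
    {"translation": [0.002,0,0],"rot": [0,0,0],"jaw": 0.004},
    {"translation": [0.004,0,0],"rot": [0,0,0],"jaw": 0.004},
    {"translation": [0.007,0,0],"rot": [0,0,0],"jaw": 0.004}
  ]
}}

```text
t: 17.17
position: [0.5965, -0.261, 0.0443]
orientation: [-0.0, 1.0, 0.02, -0.003]
ft_force: [-12.6, 1.5, 9.6]
width: 0.048
grasp_force: 6.5
```

{"api": "servo_tool", "payload": {
  "commands": [
    {"translation": [0.002,0,0],"rot": [0,0,0],"jaw": 0.004},
    {"translation": [0.004,0,0],"rot": [0,0,0],"jaw": 0.004}
  ]
}}

```text
t: 17.33
position: [0.5965, -0.2611, 0.0442]
orientation: [-0.0, 1.0, 0.019, -0.007]
ft_force: [-22.4, 3.2, 15.4]
width: 0.047
grasp_force: 11.1
```

The drawer has hit its stop after about 0.148 of travel. I retreat and check.

{"api": "servo_tool", "payload": {
  "commands": [
    {"translation": [-0.005,0,0],"rot": [0,0,0],"jaw": 0.004},
    {"translation": [-0.02,0,0],"rot": [0,0,0],"jaw": 0.004},
    {"translation": [-0.05,0,0],"rot": [0,0,0],"jaw": 0.004},
    {"translation": [-0.08,0,-0.03],"rot": [0,0,0],"jaw": 0.004},
    {"translation": [-0.11,0,-0.06],"rot": [0,0,0],"jaw": 0.004},
    {"translation": [-0.13,0,-0.1],"rot": [0,0,0],"jaw": 0.004},
    {"translation": [-0.13,0.02,-0.14],"rot": [0,0,0],"jaw": 0.004},
    {"translation": [-0.13,0.03,-0.15],"rot": [0,0,0],"jaw": 0.004}
  ]
}}

```text
t: 18.0
position: [0.475, -0.2981, 0.2004]
orientation: [0.004, 1.0, 0.019, 0.003]
ft_force: [1.5, -0.8, 0.7]
width: 0.048
grasp_force: 0.0
```

{"api": "servo_tool", "payload": {
  "commands": [
    {"translation": [0,0,0],"rot": [0,0,0],"jaw": 0.004},
    {"translation": [0,0,0],"rot": [0,0,0],"jaw": 0.004}
  ]
}}

```text
t: 18.17
position: [0.4745, -0.2972, 0.1957]
orientation: [0.001, 1.0, 0.019, 0.001]
ft_force: [1.2, 1.2, -0.7]
width: 0.043
grasp_force: 0.0
```

```bash
python3 - <<'E'
from plant import r
import numpy as np,cv2
print(r.observe()["ft_force"])
m=np.zeros((420,800,3),np.uint8)
m[:,:400]=r.get_image("side")["img"][:,150:550,::-1]; m[:,400:]=r.get_image("top")["img"][:,100:500,::-1];cv2.imwrite("pics/m6.png",m)
E
```

```text
[ 1.22141903  1.15633186 -0.73984982]
```

View pics/m6.png

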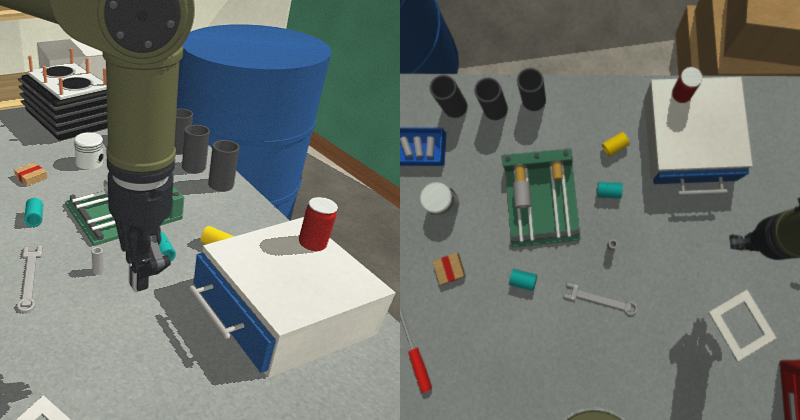

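The drawer is flush shut, with the front at (700,175) in the top half. A lies against its nose at (521,185), and the gudgeon and other items are unmoved.

```bash
python3 -c "
from plant import r
print(r.hand_in())"
```

```text
the job is handed in; nothing more can be done
None
```

I tried both sleeves and handed the job in at about 18 s: the left one stopped tight at its pin's nose and stays there, and the right one went fully home and now lies on its side in the shut drawer.

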